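# Grease the bearing of the turning display stand at a market stall

## Robot

A 7-joint arm with a two-finger parallel gripper is mounted at the origin on the work surface. World frame = base frame: x ahead of the robot, y to its left, z up, the work surface at z = 0. Lengths are in m, angles in rad, forces in N, time in s.
With the tool pointing down it reaches from about 0.4 to 0.85 m from the base axis. Payload 10.4 kg.
Tool frame: the origin (TCP) lies between the finger pads; the fingertips stand 22 mm ahead of it and the grasp point (between the pads) lies 3 mm ahead of it; z points along the fingers, y is the line along which they close (so a half turn about z gives the same grasp; the last joint's range is limited). The gripper opens to 85 mm and grips with 20 to 120 N. Pads are 22 mm wide; open, the fingers measure 114 mm over their backs; the gripper's body (76 mm by 85 mm) begins 54 mm behind the grasp point. The pads swing forward as they close: fully open they stand 13 mm farther back than shut.
Start: joints at [1.318, 0.332, -0.065, 1.46, 0.022, 1.35, -0.088], TCP at [0.142, -0.609, 0.253] pointing down, gripper open.
Joint ranges: [-2.6, 2.6], [-0.5, 2.12], [-1.47, 1.34], [0.16, 2.42], [-1.27, 4.41], [0.06, 2.06], [-2.6, 2.6]. Speed limits (rad/s): [2.22, 2.22, 2.79, 2.79, 3.14, 3.14, 3.14].

## Interface

Orientations are given as a unit quaternion [x, y, z, w].
In Python, from workcell import manip, camera, ticket, boxes_of, outline_of gives the robot as it stands.
- The arm moves only by the tool carry_out, never from a script. Its argument "deltas" is a list of rows, each a list of 5 numbers: the shift along the tool's x, y, z as a fraction of full scale, then the turn about the tool's z as a fraction of full scale, then the opening, from -1 (shut) to 1 (fully open), so that 0 is half open. In form: [[tx, ty, tz, spin, gripper], ...]. A call has 1 to 20 rows; each row is the pose to reach, as a shift and turn from the pose commanded when the call began, along the tool's axes at that moment; what a row does not reach only later rows make up. Full scale, the value 1, is 150 mm for a shift and 30 degrees for a turn. A row lasts 1/8 s, in which the tool goes at most 62.5 mm and 10.7 degrees, less where a joint would pass 70% of its speed; a pose out of reach is approached as far as the arm can. A call with a number of a shift or a turn outside -1 to 1 is refused whole. A call with a gripper value outside its range is refused whole. The fingers move at their own pace and stop on an object; "force" is the grip in N (left out, the last holds). Time passes only in rows, so rows that repeat a pose let the fingers close. It gives the time, the measured TCP pose, the force, the opening and the grip force at its end, in the units of the state.
- manip.get_obs(): the state, without advancing time (a new reading comes with each control period).
- camera(name): name is "side" or "top"; returns a dict with "img" (384x512x3 uint8, red, green, blue), "depth" (384x512 float32, m along the optical axis (not along the pixel's ray), 0 where there is no reading), "vertical_fov" (degrees; the focal length in pixels is half the picture's height over the tangent of half this angle, whatever the lens; pixels are square), "cx", "cy" (the principal point, pixels), "k1" (the pictures are not rectified: a ray, as slopes to the right and down, at radius r is drawn at 1 + k1 r^2 times it, then the intrinsics apply), "R" (3x3) and "t" (3): a world point X has camera coordinates R X + t. Camera axes: x right, y down, z forward; pixel columns grow to the right and rows downward; lengths in m; the calibration is good to about 2 mm. A picture is of the moment at which its call begins.
- ticket.hand_in(): hands the job in; it is judged then, once.
Trained networks look in a picture, given as the dict that the camera call returned (one of the last four; its "shot" number tells which), for a name from the list of things; names that differ only in an ending like _2 or _b are one class to them, and where a whole thing is asked for, a point or a joint stands for the part that bears it (a point fixed in the world has none). Each returns a list of dicts, best first, with "conf" (0 to 1); they miss things now and then, are a little off and sometimes report something else, mostly with a low value. They report only what shows in the picture. A call takes as long as a camera call. They do not tell look-alikes from the thing itself.
- boxes_of(query, picture): "position" ([x, y, z] in m, in world coordinates, good to about 4 mm: the middle of the surface that is visible of it).
- outline_of(query, picture): "region" (384x512 bool, what is visible of it).
The state is a dict: "clock": time; "joint_pos": joint angles; "joint_velocities": joint speeds; "tau": joint torques, N m; "position": TCP position; "ee_rot": TCP orientation; "ft_force": force on the tool from outside, world axes, zero at the start; "torque": the same for the moment, N m; "grip_width": opening from 0.0 (shut) to 1.0 (fully open); "grasp_force": force on a finger pad.
Only numpy, scipy, OpenCV 4.12 (cv2) and the standard library are available. Lean on these libraries where they do the work, as an engineer would, in place of code of your own. Each camera call takes 0.05 s, during which the arm holds its last target. There are 200 camera calls.

## Task

The jewellery stall's turning display stand has its platter off for greasing: first turn the lock collar on its hub by the red peg until the yellow arm points along the green mark on the base plate. Then take the blue grease gun out of its black cup, set its open steel end squarely over the tilted brass nipple and press straight along the nipple until the orange spring collar snaps down, and finish still gripping the gun and holding it pressed down there, with the collar still locked. Leave the stall's wares where they are.

Things in the scene. Friction and masses are not known exactly. Their poses are not given: they have to be found in the camera images.
- stand: The display stand, fixed to the table: dark steel base plate 180 (x) x 320 (y) x 12 mm, origin at the centre of its underside. On it a grey hub 112 mm across centred at x +10, y +70 mm, top at 47 mm, with a neck and brass spindle rising to 94 mm; and a grey block carrying the tilted nipple at x -18, y -85 mm, its fitting starting 88 mm up. The nipple leans 25 degrees from vertical towards the stand's -x (towards the robot).
- lock_collar (a joint): Turn of the lock collar (aluminium ring 100 mm across on the hub, vertical axis), rad, growing clockwise seen from above, range 0 to 1.6. The yellow arm points along the green mark, locked, at 1.30; there is no stop at the mark. It stays where it is left, held by friction of about 0.12 N m. At value q the arm points in the stand's x-y plane at angle 3.229 - q from the stand's +x, counter-clockwise.
- lock_peg (a point): The point to grip on the red upright peg of the lock collar: 14 mm thick, round, standing on the yellow arm (16 mm wide, top 60 mm above the table) and rising from there to 102 mm. This point is on the peg's axis 85 mm above the table and 73.5 mm from the collar's axis.
- hub_axis (a point): Point on the vertical axis of the hub and lock collar, 55 mm above the table. Axes as the stand's.
- nipple_tip (a point): Top centre of the fixed brass nipple, a round post 16 mm thick. Its z axis is the nipple's own axis, pointing out (up and leaning 25 degrees towards the stand's -x). The post stands 28 mm out of a dark round fitting 42 mm across; around it the orange spring collar (18 to 32 mm diameter) has its top face 14 mm below this tip at rest.
- spring_collar (a joint): How far the orange spring collar is pushed down along the nipple, m, 0 at rest, at most 0.012. It first resists with about 11 N, then gives way as it snaps through (about 8 N at 5 mm, 6 N from 8 mm on) and meets a hard stop at 12 mm. It is snapped down past 7.5 mm and springs back up unless held.
- gun: Push-type grease gun, loose, 125 mm long, about 0.22 kg, round about its z axis. Origin at the centre of its open lower end, z towards the black grip. Lowest 28 mm: steel coupler, outside diameter 30 mm, with a bore of 22 mm and 28 mm deep, open at the bottom, which goes over the nipple and whose rim pushes the spring collar. 28 to 85 mm: blue barrel, 35 mm thick. 85 to 125 mm: black grip, 28 mm thick. At the start it stands upright, coupler down, in the black cup.
- holder: Black round cup that holds the gun, fixed to the table, 60 mm across, 45 mm tall, opening 50 mm; origin at the centre of its underside. The gun stands on its inner floor, 10 mm up.
- cup: Bystander to leave alone: blue ceramic mug, 84 mm across, 65 mm tall; origin at the centre of its underside.
- bowl: Bystander to leave alone: white ceramic bowl, 100 mm across, 45 mm tall; origin at the centre of its underside.
- candlestick: Bystander to leave alone: brass candlestick, foot 76 mm across, 100 mm tall; origin at the centre of its underside.
- flask: Bystander to leave alone: amber glass bottle with black cap, 48 mm across, 110 mm tall; origin at the centre of its underside.
- bangle: Bystander to leave alone: brass bangle lying flat, 68 mm across, 10 mm tall; origin at the centre of its underside.
- dish: Bystander to leave alone: small white plate, 100 mm across, 16 mm tall; origin at the centre of its underside.
Things that resemble listed ones, but are neither listed nor needed, are in the scene too. There is more than one size of the gun; the job needs the larger. Several things have the shape of the holder; the one meant has the colours described above.

How it is judged:
On the way, in this order (a step that is already met when the one before it is completed fails the run):
1. the lock collar is turned to its locked mark (value of joint lock_collar between 1.17 and 1.43 rad), for 0.2 s.
2. the gun is lifted out of its cup in the gripper (all of step 1 and z of gun in the frame of holder above 0.05 m and contact force between the fingers and gun above 1 N and contact force between gun and holder below 0.1 N), for 0.2 s.
3. the coupler is pressed squarely over the nipple and the spring collar has snapped down (all of step 1 and value of joint spring_collar above 0.0075 m and angle between the z axis of gun and the z axis of nipple_tip, either way round below 0.14 rad and x of gun in the frame of nipple_tip between -0.006 and 0.006 m and y of gun in the frame of nipple_tip between -0.006 and 0.006 m and z of gun in the frame of nipple_tip below -0.016 m and contact force between gun and stand above 3 N and contact force between the fingers and gun above 1 N), for 0.2 s.
At the end, for the whole second after the job is handed in: Still holding: the gun gripped (over 1 N), pressing the nipple with over 3 N, spring collar more than 7.5 mm down, gun axis within 0.14 rad of the nipple's and its open end within 6 mm of that axis; lock collar within 0.13 rad of its mark (1.30); gun clear of its cup (all of step 3 and contact force between gun and holder below 0.1 N); the arm keeps its last pose, push and grip.
It fails at once if one of the wares (mug, bowl, candlestick, flask, bangle, plate) is moved more than 30 mm (distance of any of cup, bowl, candlestick, flask, bangle, dish from where it was at the start of the episode above 0.03 m).
It also fails if it takes over 56 s, if anything falls off the work surface, if the arm or the gripper's body presses on something with over 40 N, if the wrist force passes 120 N, or if a joint passes its speed limit or range.

## Working session

There is one attempt and no reset: what is moved stays moved. The work goes in short steps, Python scripts to look and compute and a tool call to move; the robot and the scene stay as the last step left them, time stands still between calls to the robot, and variables do not carry over. Pictures are saved under pics/ and viewed, at most 10 in all, crops included, and the job is handed in when it is done.

Besides the shell and the picture viewer there is one more tool, called after ">>>" as a command line: name --pt "numbers of a row" for each row, then --argument value for the rest. carry_out: Moves the arm, as the interface text tells. Its arguments: {"type":"object","properties":{"deltas":{"type":"array","items":{"type":"array","items":{"type":"number"}}},"force":{"type":"number"}},"required":["deltas"]}

```bash
mkdir -p pics
cat > h.py <<'E'
import numpy as np, cv2
from workcell import manip, camera, ticket, boxes_of, outline_of
from scipy.spatial.transform import Rotation as Ro
def K(p):
    f=p["img"].shape[0]/2/np.tan(np.radians(p["vertical_fov"])/2)
    return np.array([[f,0,p["cx"]],[0,f,p["cy"]],[0,0,1.]])
def world(p,uv=None):
    "world points of all pixels (HxWx3)"
    H,W=p["depth"].shape
    v,u=np.mgrid[:H,:W].astype(float); k=K(p)
    xd=(u-k[0,2])/k[0,0]; yd=(v-k[1,2])/k[1,1]; x,y=xd.copy(),yd.copy()
    for _ in range(15):
        s=1+p["k1"]*(x*x+y*y); x,y=xd/s,yd/s
    d=p["depth"]; c=np.stack([x*d,y*d,d],-1)
    return (c-p["t"])@np.array(p["R"])
def pix(p,X):
    c=np.atleast_2d(X)@np.array(p["R"]).T+p["t"]; s=c[:,:2]/c[:,2:]
    s=s*(1+p["k1"]*(s**2).sum(1,keepdims=True)); k=K(p)
    return s*k[0,0]+k[:2,2]
def save(p,n,crop=None,z=1):
    im=p["img"][...,::-1]
    if crop: im=im[crop[1]:crop[3],crop[0]:crop[2]]
    cv2.imwrite(f"pics/{n}.png",cv2.resize(im,None,fx=z,fy=z,interpolation=cv2.INTER_CUBIC))
E
python3 - <<'E'
from h import *
im=[]
for n in("top","side"):
    p=camera(n); save(p,n+"0",z=1.55)
    print(n,p["vertical_fov"],p["k1"],np.round(-np.array(p["R"]).T@p["t"],3))
    for q in("stand","lock_collar","lock_peg","nipple_tip","spring_collar","gun","holder","cup","bowl","candlestick","flask","bangle","dish"):
        for b in boxes_of(q,p)[:4]: print(q,np.round(b["position"],3),round(b["conf"],2),np.round(pix(p,b["position"])[0]))
print(manip.get_obs())
E
```

```text
top 42.46664595480195 -0.2109194130269817 [0.314 0.036 1.568]
stand [0.517 0.093 0.01 ] 0.82 [225. 212.]
stand [0.557 0.398 0.008] 0.58 [131. 198.]
stand [ 0.467 -0.278  0.106] 0.29 [347. 227.]
lock_collar [0.523 0.172 0.059] 0.58 [199. 208.]
lock_collar [ 0.766 -0.192  0.021] 0.2 [314. 138.]
lock_collar [ 0.642 -0.33   0.08 ] 0.19 [361. 172.]
lock_peg [0.518 0.175 0.062] 0.8 [198. 209.]
nipple_tip [0.506 0.012 0.097] 0.47 [251. 213.]
gun [ 0.767 -0.192  0.021] 0.67 [314. 137.]
gun [ 0.468 -0.278  0.105] 0.52 [347. 226.]
gun [ 0.543 -0.353  0.066] 0.43 [368. 204.]
holder [ 0.492 -0.178  0.009] 0.59 [310. 222.]
cup [0.755 0.198 0.016] 0.77 [195. 139.]
bowl [ 0.771 -0.19   0.022] 0.78 [314. 136.]
candlestick [0.75  0.033 0.017] 0.8 [245. 141.]
flask [ 0.638 -0.336  0.075] 0.56 [363. 174.]
bangle [ 0.344 -0.369  0.012] 0.51 [370. 269.]
bangle [0.518 0.096 0.012] 0.23 [224. 212.]
dish [ 0.341 -0.37   0.01 ] 0.86 [370. 269.]
side 53.15130670560919 0.0454892654070794 [ 0.344 -0.679  0.825]
stand [0.512 0.053 0.009] 0.91 [248. 211.]
stand [ 0.644 -0.352  0.071] 0.18 [359. 313.]
lock_collar 
[... 785 characters left out ...]
int_pos': array([ 1.31840818,  0.33218092, -0.06472346,  1.46009349,  0.02160632,
        1.34991024, -0.08853959]), 'joint_velocities': array([ 0.00014709, -0.00032604,  0.00060921,  0.00075976, -0.00046429,
        0.00102017,  0.00140744]), 'tau': array([-2.50204557e-04, -6.25225067e+01,  4.87654062e-02, -3.91822386e+01,
        1.63953746e-02,  1.78751605e-03,  1.07530172e-05]), 'position': array([ 0.14238998, -0.60858276,  0.25335262]), 'ee_rot': array([9.93407673e-01, 1.14635041e-01, 1.62063477e-05, 4.95358739e-05]), 'ft_force': array([-0.56062241,  0.67022377, -0.69286764]), 'torque': array([-0.00220383, -0.02905324,  0.02561039]), 'grasp_force': 0.0, 'grip_width': 0.9993869467237091}
```

View images.

View pics/top0.png

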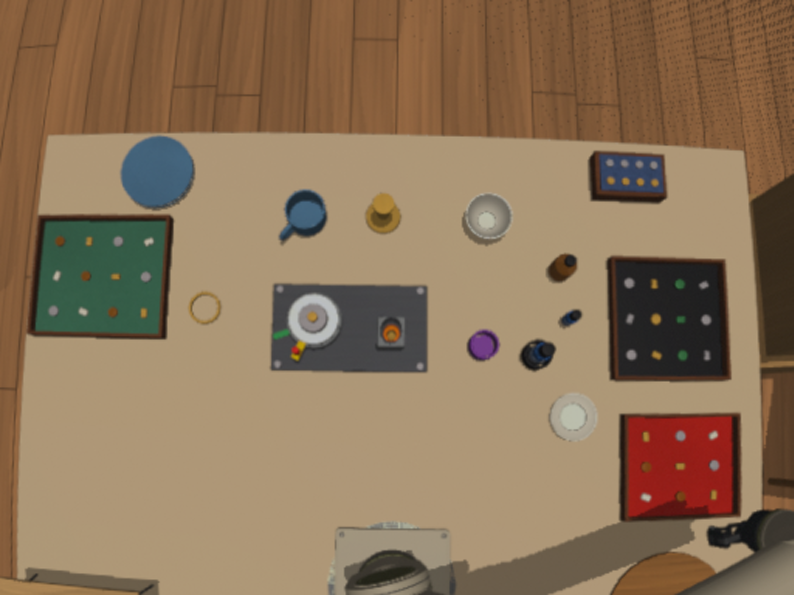

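View pics/side0.png

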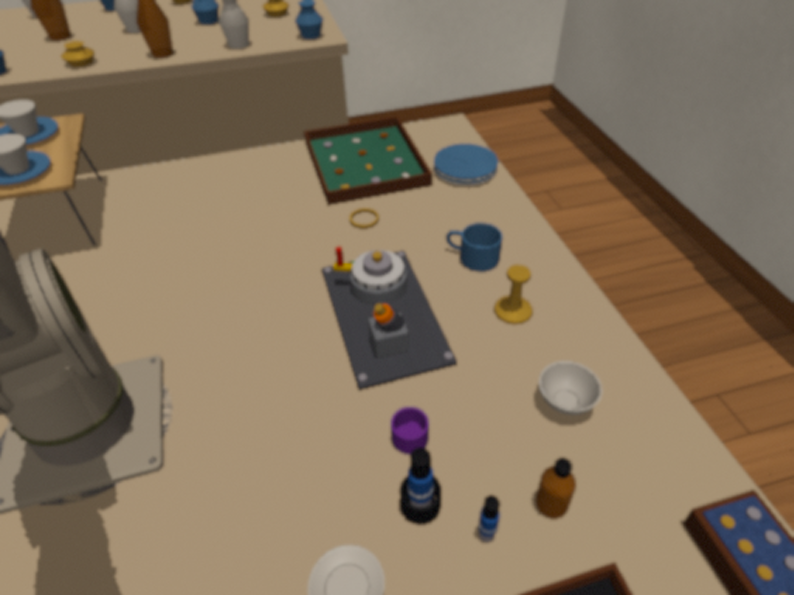

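```bash
cat > m.py <<'E'
from h import *
for n in("top","side"):
    p=camera(n); W=world(p); im=p["img"].astype(int); x,y,z=W[...,0],W[...,1],W[...,2]
    near=(abs(x-.515)<.16)&(abs(y-.09)<.21)&(p["depth"]>0)
    m=near&(z>.005)&(z<.02)&(im.max(-1)<110)
    m=cv2.morphologyEx(m.astype(np.uint8),cv2.MORPH_OPEN,np.ones((3,3)))>0
    r=cv2.minAreaRect(W[m][:,:2].astype(np.float32)*1000); print(n,"plate",r,m.sum())
    t=near&(z>.04)&(z<.056)&(abs(y-.15)<.08)
    print("collar ring", np.round(cv2.minEnclosingCircle((W[t][:,:2]*1000).astype(np.float32)),1),t.sum())
    s=near&(z>.085)&(y>.12); print("spindle/peg hi pts",np.round(W[s].mean(0),4),s.sum())
    R,G,B=im[...,0],im[...,1],im[...,2]
    red=near&(R>120)&(G<70)&(B<70)&(y>.1); print("red",red.sum(),np.round(W[red].mean(0),4),np.round(W[red].max(0),3))
    yel=near&(R>140)&(G>110)&(B<70)&(y>.1)&(x<.5); print("yellow",yel.sum(),np.round(W[yel].mean(0),4))
    gr=near&(G>R+40)&(G>B+30); print("green",gr.sum(),np.round(W[gr].mean(0),4))
    o=near&(R>170)&(G<150)&(B<80)&(y<.06); print("orange",o.sum(),np.round(W[o].mean(0),4))
    hi=near&(y<.06)&(z>.095); print("nip hi",hi.sum(),np.round(W[hi].mean(0),4),np.round(W[hi][W[hi][:,2].argsort()[-8:]].mean(0),4))
    g=(abs(x-.465)<.05)&(abs(y+.285)<.05)
    for a,b in((.1,.125),(.125,.15)):
        q=g&(z>a)&(z<b); print("gun",a,q.sum(),np.round(W[q].mean(0),4),np.round(W[q].min(0),4),np.round(W[q].max(0),4))
    q=g&(z>.035)&(z<.055)
    print("cup",q.sum(),np.round(cv2.minEnclosingCircle((W[q][:,:2]*1000).astype(np.float32)),1))
    if n=="side": save(p,"crop_side",(215,140,345,350),2.7)
E
python3 m.py
```

```text
top plate ((520.5109252929688, 93.2514877319336), (176.64593505859375, 318.1433410644531), 0.34573546051979065) 3548Traceback (most recent call last):
  File "m.py", line 9, in <module>
    print("collar ring", np.round(cv2.minEnclosingCircle((W[t][:,:2]*1000).astype(np.float32)),1),t.sum())
                         ~~~~~~~~^^^^^^^^^^^^^^^^^^^^^^^^^^^^^^^^^^^^^^^^^^^^^^^^^^^^^^^^^^^^^^^^
    return _wrapfunc(a, 'round', decimals=decimals, out=out)
    return _wrapit(obj, method, *args, **kwds)
    conv = _array_converter(obj)
ValueError: setting an array element with a sequence. The requested array has an inhomogeneous shape after 1 dimensions. The detected shape was (2,) + inhomogeneous part.
```

```bash
sed -i 's/np.round(cv2.minEnclosingCircle(\(.*\)),1)/cv2.minEnclosingCircle(\1)/' m.py; python3 m.py
```

```text
top plate ((521.0892333984375, 93.01768493652344), (177.10821533203125, 317.821533203125), 0.3417380452156067) 3496
collar ring ((516.6544189453125, 169.97447204589844), 68.75316619873047) 187
spindle/peg hi pts [0.5069 0.1737 0.0947] 59
red 16 [0.4633 0.1938 0.1006] [0.47  0.2   0.106]
yellow 30 [0.4698 0.1903 0.0602]
green 37 [0.5037 0.2339 0.014 ]
orange 16 [0.5031 0.0071 0.1021]
nip hi 95 [0.5003 0.0093 0.104 ] [0.4943 0.009  0.1175]
gun 0.1 21 [ 0.467  -0.2804  0.1109] [ 0.4568 -0.2932  0.1006] [ 0.4816 -0.2761  0.1237]
gun 0.125 75 [ 0.4705 -0.2891  0.1343] [ 0.4575 -0.3021  0.126 ] [ 0.4846 -0.2757  0.1415]
cup 89 ((469.5817565917969, -289.5965270996094), 30.6080265045166)
side plate ((519.0958251953125, 86.17076873779297), (177.19232177734375, 306.1111145019531), 0.18516920506954193) 3054
collar ring ((515.9608154296875, 166.71109008789062), 69.61968994140625) 226
spindle/peg hi pts [0.5007 0.1744 0.0943] 72
red 11 [0.4623 0.1908 0.0966] [0.467 0.195 0.104]
yellow 26 [0.4709 0.1887 0.0613]
green 0 [nan nan nan]
orange 3 [0.5071 0.0036 0.1058]
nip hi 113 [0.5005 0.0046 0.104 ] [0.4935 0.0089 0.1156]
gun 0.1 81 [ 0.4663 -0.3005  0.113 ] [ 0.4558 -0.3045  0.1001] [ 0.4798 -0.2915  0.1247]
gun 0.125 152 [ 0.4689 -0.2927  0.1334] [ 0.4564 -0.304   0.1252] [ 0.482  -0.2775  0.1371]
cup 236 ((469.50360107421875, -290.869140625), 30.036434173583984)m.py:14: RuntimeWarning: Mean of empty slice.
  gr=near&(G>R+40)&(G>B+30); print("green",gr.sum(),np.round(W[gr].mean(0),4))
  ret = um.true_divide(
```

View pics/crop_side.png

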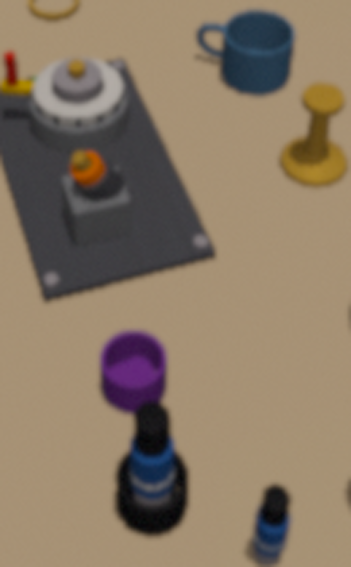

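The large gun in the black cup (side px 271,314) is the one needed. The small gun (px 316,333) and the purple cup (px 265,275) are look-alikes: wrong size and wrong colour. I'm moving towards the peg first.

>>> carry_out --pt "0.28 -0.17 0 0 0" --pt "0.55 -0.34 0 0 0" --pt "0.825 -0.512 0 0 0" --force 60

```text
clock: 1.92
position: [0.2463, -0.5045, 0.2534]
ee_rot: [0.993, 0.115, 0.0, 0.0]
ft_force: [0.1, -0.6, 0.7]
grip_width: 0.497
grasp_force: 0.0
```

>>> carry_out --pt "0.28 -0.17 0 0 0" --pt "0.55 -0.34 0 0 0" --pt "0.825 -0.512 0 0 0"

```text
clock: 2.3
position: [0.3493, -0.4015, 0.2535]
ee_rot: [0.993, 0.115, 0.0, 0.0]
ft_force: [1.0, -0.2, -0.1]
grip_width: 0.5
grasp_force: 0.0
```

>>> carry_out --pt "0.28 -0.17 0 0 0" --pt "0.55 -0.34 0 0 0" --pt "0.825 -0.512 0 0 0"

```text
clock: 2.68
position: [0.4523, -0.2986, 0.2536]
ee_rot: [0.993, 0.114, 0.0, 0.0]
ft_force: [-0.2, -1.2, -1.0]
grip_width: 0.499
grasp_force: 0.0
```

>>> carry_out --pt "0.1 -0.4 0 0 0" --pt "0.207 -0.794 0 0 0"

```text
clock: 2.92
position: [0.4546, -0.1747, 0.2532]
ee_rot: [0.993, 0.115, 0.0, -0.0]
ft_force: [0.7, 1.0, -0.0]
grip_width: 0.5
grasp_force: 0.0
```

>>> carry_out --pt "0.1 -0.4 0 0 0" --pt "0.207 -0.794 0 0 0"

```text
clock: 3.18
position: [0.4574, -0.0517, 0.2536]
ee_rot: [0.993, 0.115, 0.0, 0.0]
ft_force: [0.9, 0.5, 0.1]
grip_width: 0.499
grasp_force: 0.0
```

>>> carry_out --pt "0.1 -0.4 0 0 0" --pt "0.207 -0.794 0 0 0"

```text
clock: 3.42
position: [0.4605, 0.0714, 0.2537]
ee_rot: [0.993, 0.115, 0.001, 0.0]
ft_force: [2.0, -0.1, -0.3]
grip_width: 0.503
grasp_force: 0.0
```

>>> carry_out --pt "0.1 -0.4 0 0 0" --pt "0.207 -0.794 0 0 0"

```text
clock: 3.68
position: [0.4637, 0.1943, 0.2537]
ee_rot: [0.993, 0.114, 0.001, 0.0]
ft_force: [1.3, -0.9, 0.1]
grip_width: 0.501
grasp_force: 0.0
```

>>> carry_out --pt "0 0 0 0.33 0" --pt "0 0 0 0.67 0" --pt "0 0 0 1 0"

```text
clock: 4.05
position: [0.4638, 0.1926, 0.2533]
ee_rot: [0.989, -0.149, 0.0, 0.0]
ft_force: [0.5, 0.1, -0.8]
grip_width: 0.5
grasp_force: 0.0
```

>>> carry_out --pt "0 0 0 0.33 0" --pt "0 0 0 0.67 0" --pt "0 0 0 1 0" --pt "0 0 0 1 0"

```text
clock: 4.55
position: [0.4667, 0.1848, 0.2309]
ee_rot: [0.965, -0.26, -0.015, 0.023]
ft_force: [-0.1, 0.1, -0.6]
grip_width: 0.496
grasp_force: 0.0
```

```bash
cat >> h.py <<'E'
def plan(target,obs=None):
    "tool-axis fractions to bring TCP to target (world)"
    o=obs or manip.get_obs(); R=Ro.from_quat(o["ee_rot"])
    return np.round(R.inv().apply(np.array(target)-o["position"])/.15,3), np.round(R.as_matrix()[:,:2].T,3)
E
python3 - <<'E'
from h import *
o=manip.get_obs(); print(o["position"],o["joint_pos"].round(2),o["clock"])
c=np.array([.530,.162]); 
pts=[(.463,.193,.2),(.463,.193,.088)]
for t in pts: print(plan(t))
a0=2.71; R=Ro.from_quat(o["ee_rot"])
p0=c+.0735*np.array([np.cos(a0),np.sin(a0)])
for a in np.linspace(a0,1.934,9):
    p=c+.0735*np.array([np.cos(a),np.sin(a)]); print(p.round(4),np.round(R.inv().apply([*(p-p0),0])/.15,3))
E
```

```text
[0.46674543 0.18477715 0.23087203] [-0.33  0.12 -0.15  1.77  0.03  1.31 -2.59] 4.55
(array([-0.046, -0.045,  0.205]), array([[ 0.864, -0.503, -0.016],
       [-0.501, -0.864,  0.051]]))
(array([-0.034, -0.083,  0.95 ]), array([[ 0.864, -0.503, -0.016],
       [-0.501, -0.864,  0.051]]))
[0.4632 0.1927] [0. 0. 0.]
[0.4665 0.1991] [-0.002 -0.047 -0.002]
[0.4704 0.205 ] [ 0.    -0.095 -0.005]
[0.4749 0.2106] [ 0.007 -0.142 -0.007]
[0.4798 0.2157] [ 0.019 -0.188 -0.01 ]
[0.4853 0.2203] [ 0.035 -0.232 -0.012]
[0.4911 0.2244] [ 0.055 -0.275 -0.015]
[0.4974 0.2279] [ 0.079 -0.316 -0.017]
[0.5039 0.2307] [ 0.107 -0.354 -0.02 ]
```

J7 reached its limit, so I'm unwinding the other way. The half-turn grasp is equivalent.

>>> carry_out --pt "0 0 0 -0.33 0" --pt "0 0 0 -0.67 0" --pt "0 0 0 -1 0"

```text
clock: 4.92
position: [0.4666, 0.1855, 0.2311]
ee_rot: [1.0, 0.003, -0.02, 0.018]
ft_force: [0.8, -0.9, 0.0]
grip_width: 0.5
grasp_force: 0.0
```

>>> carry_out --pt "0 0 0 -0.33 0" --pt "0 0 0 -0.67 0" --pt "0 0 0 -1 0"

```text
clock: 5.3
position: [0.4667, 0.1851, 0.2311]
ee_rot: [0.965, 0.261, -0.024, 0.012]
ft_force: [-0.1, -0.2, 0.8]
grip_width: 0.499
grasp_force: 0.0
```

>>> carry_out --pt "0 0 0 -0.33 0" --pt "0 0 0 -0.67 0" --pt "0 0 0 -1 0"

```text
clock: 5.68
position: [0.4667, 0.1851, 0.2311]
ee_rot: [0.865, 0.502, -0.026, 0.006]
ft_force: [0.6, -0.4, -0.7]
grip_width: 0.497
grasp_force: 0.0
```

>>> carry_out --pt "0 0 0 -0.33 0" --pt "0 0 0 -0.67 0" --pt "0 0 0 -1 0"

```text
clock: 6.05
position: [0.4667, 0.1852, 0.2311]
ee_rot: [0.705, 0.708, -0.026, -0.001]
ft_force: [-0.5, 0.6, -0.1]
grip_width: 0.501
grasp_force: 0.0
```

>>> carry_out --pt "0 0 0 -0.33 0" --pt "0 0 0 -0.67 0" --pt "0 0 0 -1 0"

```text
clock: 6.42
position: [0.4667, 0.1851, 0.2311]
ee_rot: [0.498, 0.867, -0.025, -0.008]
ft_force: [0.4, -0.0, 0.1]
grip_width: 0.502
grasp_force: 0.0
```

>>> carry_out --pt "0 0 0 -0.33 0" --pt "0 0 0 -0.67 0" --pt "0 0 0 -1 0" --pt "0 0 0 -1 0"

```text
clock: 6.92
position: [0.4667, 0.1851, 0.2311]
ee_rot: [0.26, 0.965, -0.022, -0.014]
ft_force: [-0.7, -0.3, -0.3]
grip_width: 0.497
grasp_force: 0.0
```

Run:
```python
from h import *
p=camera("side"); W=world(p); im=p["img"].astype(int)
o=manip.get_obs(); print(o["position"],o["joint_pos"].round(2),o["clock"],Ro.from_quat(o["ee_rot"]).as_matrix().round(3))
c=np.array([.530,.162]); 
pts=[(.463,.193,.2),(.463,.193,.085)]
for t in pts: print(plan(t)[0])
a0=2.71; R=Ro.from_quat(o["ee_rot"])
p0=c+.0735*np.array([np.cos(a0),np.sin(a0)])
for a in np.linspace(a0,1.934,7):
    p=c+.0735*np.array([np.cos(a),np.sin(a)]); print(p.round(4),np.round(R.inv().apply([*(p-p0),0])/.15,3))
```

```text
[0.46670938 0.18510337 0.23110466] [-0.16  0.13 -0.34  1.76  0.06  1.31  0.52] 6.975 [[-0.863  0.504 -0.039]
 [ 0.505  0.862 -0.036]
 [ 0.016 -0.051 -0.999]]
[0.045 0.043 0.206]
[0.032 0.082 0.972]
[0.4632 0.1927] [0. 0. 0.]
[0.4678 0.2011] [ 0.002  0.063 -0.003]
[0.4733 0.2088] [-0.004  0.126 -0.006]
[0.4798 0.2157] [-0.018  0.188 -0.01 ]
[0.4872 0.2217] [-0.04   0.247 -0.013]
[0.4952 0.2268] [-0.07   0.303 -0.016]
[0.5039 0.2307] [-0.106  0.355 -0.02 ]
```

>>> carry_out --pt "0.049 0.033 0 0 0" --pt "0.045 0.045 0.25 0 0" --pt "0.04 0.058 0.5 0 0" --pt "0.036 0.07 0.75 0 0" --pt "0.033 0.08 0.935 0 0" --pt "0.033 0.08 0.935 0 0"

```text
clock: 7.72
position: [0.4613, 0.193, 0.0889]
ee_rot: [0.26, 0.965, -0.023, -0.016]
ft_force: [-0.2, -0.7, 0.9]
grip_width: 0.496
grasp_force: 0.0
```

>>> carry_out --pt "0 0 0 0 -0.5" --pt "0 0 0 0 -1" --pt "0 0 0 0 -1" --pt "0 0 0 0 -1" --force 50

```text
clock: 8.22
position: [0.4637, 0.1938, 0.092]
ee_rot: [0.26, 0.965, -0.021, -0.013]
ft_force: [-1.8, -0.3, 7.5]
grip_width: 0.147
grasp_force: 48.8
```

>>> carry_out --pt "0 0 -0.03 0 -1" --pt "0.002 0.063 -0.033 0.17 -1" --pt "-0.004 0.126 -0.036 0.33 -1" --pt "-0.018 0.188 -0.04 0.5 -1" --pt "-0.04 0.247 -0.043 0.67 -1" --pt "-0.07 0.303 -0.046 0.83 -1" --pt "-0.106 0.355 -0.05 1 -1" --pt "-0.106 0.355 -0.05 1 -1" --pt "-0.106 0.355 -0.05 1 -1"

```text
clock: 9.35
position: [0.5012, 0.2338, 0.0932]
ee_rot: [0.499, 0.866, -0.025, -0.01]
ft_force: [-2.1, 10.7, -19.8]
grip_width: 0.148
grasp_force: 51.2
```

Run:
```python
from h import *
o=manip.get_obs(); d=o["position"]+.003*Ro.from_quat(o["ee_rot"]).as_matrix()[:,2]-[.53,.162,0]
print(d,"q",3.229+.005-np.arctan2(d[1],d[0]),np.hypot(*d[:2]),o["ft_force"],o["grasp_force"])
```

```text
[-0.02893263  0.0716926   0.09018718] q 1.2796277215079255 0.07731058695559852 [ -2.13327504  10.72002939 -19.75553428] 51.150734424591064
```

>>> carry_out --pt "0 0 0 0 -0.4" --pt "0 0 0 0 0" --pt "0 0 0 0 0" --pt "0 0 -0.3 0 0" --pt "0 0 -0.7 0 0" --pt "0 0 -1 0 0"

```text
clock: 10.1
position: [0.5099, 0.2367, 0.2478]
ee_rot: [0.501, 0.865, -0.024, -0.007]
ft_force: [0.4, -0.1, -0.3]
grip_width: 0.498
grasp_force: 0.0
```

Run:
```python
from h import *
o=manip.get_obs();print(o["joint_pos"].round(2),Ro.from_quat(o["ee_rot"]).as_matrix().round(3)); 
for n in("side",):
    p=camera(n); W=world(p); im=p["img"].astype(int); x,y,z=W[...,0],W[...,1],W[...,2]
    near=(abs(x-.515)<.16)&(abs(y-.09)<.21)&(p["depth"]>0)
    R,G,B=im[...,0],im[...,1],im[...,2]
    red=near&(R>110)&(G<70)&(B<70)&(y>.1)&(z<.12); m=W[red].mean(0); print("red",red.sum(),m,3.234-np.arctan2(m[1]-.162,m[0]-.530))
    save(p,"a1",(170,80,330,240),3.5)
```

```text
[-0.29  0.25 -0.28  1.59  0.08  1.37 -0.05] [[-0.499  0.866 -0.037]
 [ 0.867  0.498 -0.035]
 [-0.012 -0.05  -0.999]]
red 16 [0.50009135 0.22666918 0.09563918] 1.23001429046335
```

View pics/a1.png

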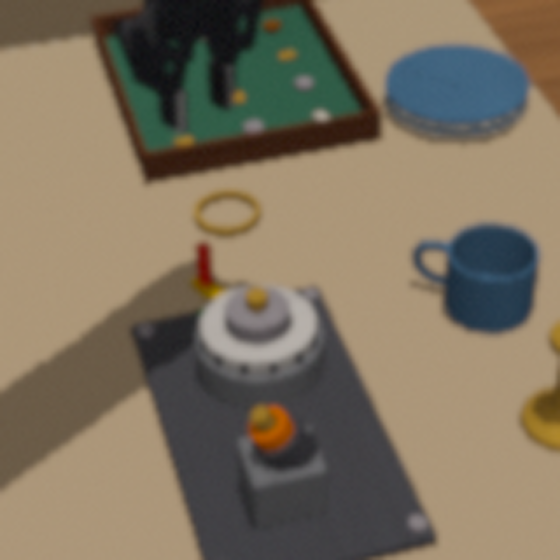

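>>> carry_out --pt "-0.32 -0.22 0.015 0 0.4" --pt "-0.65 -0.44 0.03 0 0.4" --pt "-0.971 -0.661 0.044 0 0.4"

```text
clock: 10.52
position: [0.4958, 0.0587, 0.2452]
ee_rot: [0.501, 0.865, -0.025, -0.008]
ft_force: [1.0, -0.4, 0.2]
grip_width: 0.703
grasp_force: 0.0
```

>>> carry_out --pt "-0.32 -0.22 0.015 0 0.4" --pt "-0.65 -0.44 0.03 0 0.4" --pt "-0.971 -0.661 0.044 0 0.4"

```text
clock: 10.9
position: [0.4822, -0.1172, 0.2455]
ee_rot: [0.501, 0.865, -0.025, -0.008]
ft_force: [0.9, 0.2, 0.3]
grip_width: 0.701
grasp_force: 0.0
```

>>> carry_out --pt "-0.32 -0.22 0.015 0 0.4" --pt "-0.65 -0.44 0.03 0 0.4" --pt "-0.971 -0.661 0.044 0 0.4"

```text
clock: 11.28
position: [0.4688, -0.2929, 0.2457]
ee_rot: [0.501, 0.865, -0.025, -0.008]
ft_force: [1.4, -0.2, -0.0]
grip_width: 0.703
grasp_force: 0.0
```

>>> carry_out --pt "0 0 0 0.33 0.4" --pt "0 0 0 0.67 0.4" --pt "0 0 0 1 0.4"

```text
clock: 11.65
position: [0.4691, -0.2911, 0.2454]
ee_rot: [0.71, 0.704, -0.027, -0.001]
ft_force: [1.2, 0.5, 0.2]
grip_width: 0.698
grasp_force: 0.0
```

>>> carry_out --pt "0 0 0 0.33 0.4" --pt "0 0 0 0.67 0.4" --pt "0 0 0 1 0.4"

```text
clock: 12.02
position: [0.4691, -0.291, 0.2455]
ee_rot: [0.868, 0.497, -0.026, 0.006]
ft_force: [0.4, -0.4, -0.6]
grip_width: 0.702
grasp_force: 0.0
```

>>> carry_out --pt "0 0 0 0.33 0.4" --pt "0 0 0 0.67 0.4" --pt "0 0 0 1 0.4"

```text
clock: 12.4
position: [0.4691, -0.291, 0.2455]
ee_rot: [0.967, 0.255, -0.024, 0.012]
ft_force: [0.2, -0.0, -0.1]
grip_width: 0.699
grasp_force: 0.0
```

>>> carry_out --pt "0 0 0 0.33 0.4" --pt "0 0 0 0.67 0.4" --pt "0 0 0 1 0.4" --pt "0 0 0 1 0.4"

```text
clock: 12.9
position: [0.4692, -0.2909, 0.2454]
ee_rot: [1.0, -0.0, -0.02, 0.018]
ft_force: [-0.1, -0.9, 0.8]
grip_width: 0.699
grasp_force: 0.0
```

Run:
```python
from h import *
o=manip.get_obs();R=Ro.from_quat(o["ee_rot"]).as_matrix();print(o["clock"],o["position"],o["joint_pos"].round(2),R.round(3))
for t in((.4695,-.2905,.16),(.4695,-.2905,.120)):
    g=np.array(t)-.003*R[:,2]; print(plan(g)[0])
p=camera("top"); W=world(p); im=p["img"].astype(int); x,y,z=W[...,0],W[...,1],W[...,2]
near=(abs(x-.515)<.16)&(abs(y-.15)<.15)
r=near&(im[...,0]>110)&(im[...,1]<70)&(im[...,2]<70)&(z>.07); m=W[r].mean(0); print(r.sum(),m,3.234-np.arctan2(m[1]-.162,m[0]-.530))
```

```text
12.9 [ 0.46915511 -0.29087027  0.24544405] [ 0.16  0.18  0.33  1.67 -0.01  1.31 -1.09] [[ 0.999  0.    -0.039]
 [-0.001 -0.999 -0.036]
 [-0.039  0.036 -0.999]]
[ 0.025 -0.023  0.549]
[ 0.035 -0.032  0.815]
18 [0.50177566 0.21673555 0.09948768] 1.1871153151107796
```

Run:
```python
from h import *
for n in("top","side"):
    p=camera(n); W=world(p); im=p["img"].astype(int); x,y,z=W[...,0],W[...,1],W[...,2]
    near=(abs(x-.515)<.16)&(abs(y-.15)<.15)
    R,G,B=im[...,0],im[...,1],im[...,2]
    r=near&(R>90)&(G<.5*R)&(B<.5*R); print(n,"red",r.sum());print(np.c_[W[r],im[r]][:30].round(3))
    yl=near&(R>120)&(G>.65*R)&(B<.4*R)&(y>.19); print("yel",yl.sum(),W[yl].mean(0).round(4))
    sp=near&(z>.085)&(abs(y-.162)<.03)&(abs(x-.53)<.03); print("spindle",W[sp].mean(0).round(4))
    if n=="top": save(p,n+"b",(150,160,300,260),5)
```

```text
top red 19
[[5.07e-01 2.35e-01 9.50e-02 1.35e+02 5.20e+01 5.20e+01]
 [5.05e-01 2.31e-01 1.05e-01 1.50e+02 4.90e+01 4.70e+01]
 [5.06e-01 2.28e-01 1.00e-01 1.41e+02 5.40e+01 5.20e+01]
 [5.15e-01 2.50e-01 7.00e-03 1.30e+02 6.10e+01 5.70e+01]
 [5.03e-01 2.35e-01 9.70e-02 1.73e+02 4.20e+01 3.70e+01]
 [5.03e-01 2.31e-01 9.90e-02 1.86e+02 4.00e+01 3.30e+01]
 [5.03e-01 2.28e-01 1.02e-01 1.78e+02 4.10e+01 3.50e+01]
 [5.03e-01 2.25e-01 1.00e-01 1.45e+02 5.80e+01 3.50e+01]
 [5.12e-01 2.50e-01 7.00e-03 1.43e+02 6.70e+01 4.80e+01]
 [5.00e-01 2.34e-01 1.02e-01 1.82e+02 4.30e+01 3.00e+01]
 [5.00e-01 2.31e-01 1.04e-01 1.90e+02 4.00e+01 3.10e+01]
 [5.00e-01 2.28e-01 1.02e-01 1.80e+02 4.00e+01 3.40e+01]
 [5.00e-01 2.24e-01 1.05e-01 1.42e+02 4.50e+01 2.60e+01]
 [4.97e-01 2.34e-01 1.01e-01 1.78e+02 6.90e+01 2.50e+01]
 [4.96e-01 2.27e-01 1.05e-01 1.62e+02 3.60e+01 2.90e+01]
 [4.98e-01 2.25e-01 9.70e-02 1.17e+02 3.10e+01 2.00e+01]
 [4.96e-01 2.34e-01 8.00e-02 1.47e+02 5.60e+01 2.20e+01]
 [4.96e-01 2.30e-01 8.70e-02 1.24e+02 3.10e+01 1.90e+01]
 [4.96e-01 2.27e-01 8.60e-02 9.40e+01 3.00e+01 1.50e+01]]
yel 4
[... 1139 characters left out ...]
1 1.10e+01]
 [5.02e-01 2.25e-01 8.30e-02 1.22e+02 4.90e+01 3.60e+01]
 [4.96e-01 2.28e-01 7.90e-02 1.24e+02 5.20e+01 3.40e+01]
 [4.99e-01 2.27e-01 7.90e-02 1.19e+02 2.10e+01 6.00e+00]
 [5.02e-01 2.26e-01 7.80e-02 1.21e+02 4.50e+01 3.10e+01]
 [4.96e-01 2.31e-01 7.20e-02 1.24e+02 5.30e+01 3.00e+01]
 [4.99e-01 2.28e-01 7.40e-02 1.19e+02 2.10e+01 9.00e+00]
 [5.02e-01 2.28e-01 7.30e-02 1.21e+02 4.40e+01 3.10e+01]
 [4.95e-01 2.30e-01 6.90e-02 1.19e+02 5.00e+01 1.20e+01]
 [4.98e-01 2.27e-01 7.10e-02 1.18e+02 2.10e+01 6.00e+00]
 [5.01e-01 2.27e-01 7.00e-02 1.20e+02 4.20e+01 2.40e+01]
 [4.95e-01 2.29e-01 6.60e-02 1.19e+02 5.30e+01 0.00e+00]]
yel 24 [0.499  0.2255 0.0597]
spindle [0.5296 0.1619 0.0924]
```

View pics/topb.png

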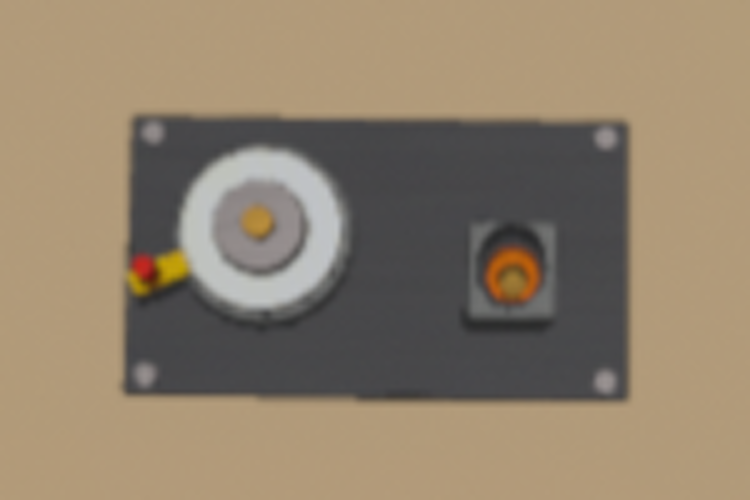

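>>> carry_out --pt "0.01 -0.008 0.2 0 0.4" --pt "0.02 -0.018 0.4 0 0.4" --pt "0.03 -0.026 0.6 0 0.4" --pt "0.036 -0.033 0.83 0 0.4" --pt "0.036 -0.033 0.83 0 0.4"

```text
clock: 13.68
position: [0.4682, -0.2896, 0.1186]
ee_rot: [1.0, 0.0, -0.022, 0.017]
ft_force: [-0.5, 0.5, 0.8]
grip_width: 0.699
grasp_force: 0.0
```

>>> carry_out --pt "0 0 0 0 0" --pt "0 0 0 0 -0.4" --pt "0 0 0 0 -1" --pt "0 0 0 0 -1" --pt "0 0 0 0 -1" --force 25

```text
clock: 14.3
position: [0.4708, -0.2902, 0.1224]
ee_rot: [1.0, -0.0, -0.018, 0.018]
ft_force: [-0.9, 1.9, 6.3]
grip_width: 0.33
grasp_force: 24.0
```

>>> carry_out --pt "0 0.004 -0.06 0 -1" --pt "-0.005 0.004 -0.12 0 -1" --pt "-0.07 0.004 -0.117 0 -1" --pt "-0.14 0.004 -0.114 0 -1" --pt "-0.21 0.004 -0.111 0 -1" --pt "-0.28 0.004 -0.109 0 -1" --pt "-0.345 0.004 -0.107 0 -1" --pt "-0.345 0.004 -0.107 0 -1" --force 25

```text
clock: 15.3
position: [0.4178, -0.2902, 0.1388]
ee_rot: [1.0, -0.001, -0.02, 0.018]
ft_force: [0.5, 2.0, -2.3]
grip_width: 0.318
grasp_force: 24.9
```

>>> carry_out --pt "0 0 0 0 -1" --pt "0 0 0 0 -1" --pt "0.03 0 -0.15 0 -1" --pt "0.1 0 -0.4 0 -1" --pt "0.1 0 -0.8 0 -1" --pt "0.1 0 -0.8 0 -1" --force 120

```text
clock: 16.05
position: [0.4401, -0.2872, 0.2621]
ee_rot: [1.0, -0.001, -0.017, 0.019]
ft_force: [-0.2, -0.6, -3.1]
grip_width: 0.299
grasp_force: 118.2
```

```bash
cat > g.py <<'E'
from h import *
def gun(n="side"):
    p=camera(n); W=world(p); im=p["img"].astype(int); o=manip.get_obs()
    R,G,B=im[...,0],im[...,1],im[...,2]
    T=o["position"]+.003*Ro.from_quat(o["ee_rot"]).as_matrix()[:,2]
    d=np.linalg.norm(W-T,axis=-1)
    m=(d<.13)&(d>.02)&(W[...,2]<T[2]-.01)&(B>R+40)&(p["depth"]>0)
    P=W[m]; c=np.median(P,0); print(n,m.sum(),"TCPgrasp",T.round(4),"blue c",c.round(4))
    c=P.mean(0); u=np.linalg.svd(P-c)[2][0]; u*=np.sign(u[2]); print("axis",u.round(3),"lean deg",np.degrees(np.arctan2(-u[0],u[2])).round(1),"side",np.degrees(np.arctan2(u[1],u[2])).round(1))
    v=T-c; print("grasp->blue lean",np.degrees(np.arctan2(-v[0],v[2])).round(1))
    return p,o,T
E
python3 - <<'E'
from g import *
p,o,T=gun()
uv=pix(p,T)[0].astype(int); x,y=uv; save(p,"g1",(max(x-60,0),max(y-50,0),x+60,min(y+70,384)),4.5)
gun("top"); print(o["clock"],o["joint_pos"].round(2),o["grip_width"],o["ft_force"],o["grasp_force"])
E
```

```text
side 197 TCPgrasp [ 0.4389 -0.2868  0.2563] blue c [ 0.4649 -0.3044  0.2235]
axis [-0.419  0.045  0.907] lean deg 24.8 side 2.8
grasp->blue lean 36.6
top 0 TCPgrasp [ 0.438  -0.2863  0.2546] blue c [nan nan nan]
axis [0. 0. 0.] lean deg -0.0 side 0.0
grasp->blue lean nan
16.1 [ 0.16  0.11  0.33  1.73  0.02  1.33 -1.09] 0.2996925876193414 [-0.94573345 -0.67852804 -3.78506422] 118.18023204803467
  return _methods._mean(a, axis=axis, dtype=dtype,
  ret = um.true_divide(
g.py:9: RuntimeWarning: Mean of empty slice.
  c=P.mean(0); u=np.linalg.svd(P-c)[2][0]; u*=np.sign(u[2]); print("axis",u.round(3),"lean deg",np.degrees(np.arctan2(-u[0],u[2])).round(1),"side",np.degrees(np.arctan2(u[1],u[2])).round(1))
```

View pics/g1.png

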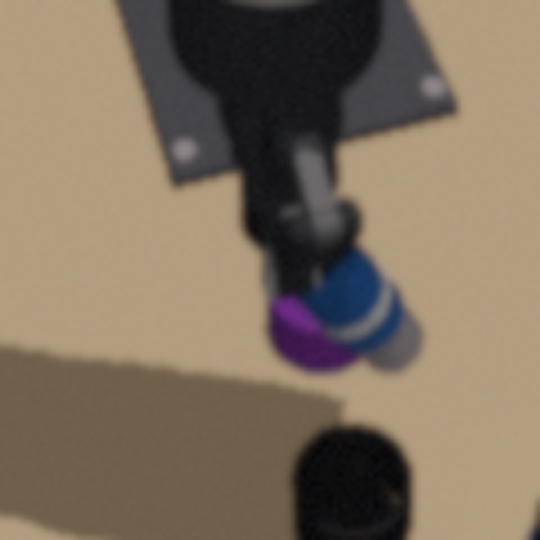

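```bash
cat > fit.py <<'E'
from h import *
from scipy.optimize import least_squares
def fitgun(k=3):
    o=manip.get_obs(); Rm=Ro.from_quat(o["ee_rot"]).as_matrix(); T=o["position"]+.003*Rm[:,2]
    u0=np.array([-.42,0,.907]); P=[];Rr=[]
    for _ in range(k):
        p=camera("side"); W=world(p); im=p["img"].astype(int); R,B=im[...,0],im[...,2]
        s=(T-W)@u0; rad=np.linalg.norm((W-T)+s[...,None]*u0,axis=-1)
        ok=(p["depth"]>0)&(rad<.035)
        b=ok&(s>.025)&(s<.08)&(B>R+40)
        g=ok&(s>.085)&(s<.118)&(abs(B-R)<40)&(R>60)
        e=cv2.erode((b|g).astype(np.uint8),np.ones((3,3)))>0
        for m,r in((b&e,.0175),(g&e,.015)): P.append(W[m]); Rr.append(np.full(m.sum(),r))
    P=np.vstack(P);Rr=np.hstack(Rr)
    def ax(q): u=np.array([q[0],q[1],1]); return u/np.linalg.norm(u), T+[q[2],q[3],0]
    def f(q):
        u,c=ax(q); d=P-c; return np.linalg.norm(d-np.outer(d@u,u),axis=1)-Rr
    r=least_squares(f,[-.466,0,0,0],loss="soft_l1",f_scale=.002); u,c=ax(r.x)
    s=(c-P)@u; sb=s[Rr>.016]
    print("n",len(Rr),(Rr<.016).sum(),"rms",np.sqrt((r.fun**2).mean()).round(4),"axis",u.round(3),"lean",np.degrees(np.arctan2(-u[0],u[2])).round(1),"side",np.degrees(np.arctan2(u[1],u[2])).round(1))
    print("axis offset from grasp at its height",(c-T).round(4),"smax blue",np.percentile(sb,98).round(4),"smax all",np.percentile(s,99).round(4),"T",T.round(4))
    return p,o,T,u,c
if __name__=="__main__": fitgun()
E
python3 - <<'E'
from fit import *
p,o,T,u,c=fitgun()
print(o["clock"],o["position"])
# nipple check (this side picture)
W=world(p); tip=np.array([.489,.007,.116]); a=np.array([-.4226,0,.9063])
print("proj side",pix(p,[tip,tip-.028*a])); t=camera("top"); print("top",pix(t,[tip,tip-.028*a]))
for n,p in(("side",p),("top",t)):
    W=world(p); im=p["img"].astype(int);R,G,B=im[...,0],im[...,1],im[...,2]
    m=(np.linalg.norm(W-tip,axis=-1)<.035)&(p["depth"]>0)
    br=m&(R>G*1.1)&(G>B*1.3)&(G>.62*R); orr=m&(R>1.7*G)&(R>120)
    for l,q in(("brass",br),("orange",orr)):
        v,uu=np.nonzero(q); P=W[q]; s=(P-tip)@a; rr=np.linalg.norm(P-tip-np.outer(s,a),axis=1)
        print(n,l,q.sum(),"px",uu.mean().round(1),v.mean().round(1),"xyz",P.mean(0).round(4),"s max/mean",s.max().round(4),s.mean().round(4),"rmean",rr.mean().round(4))
E
```

```text
n 433 150 rms 0.0008 axis [-0.397  0.044  0.917] lean 23.4 side 2.7
axis offset from grasp at its height [0.0022 0.0008 0.    ] smax blue 0.0524 smax all 0.1052 T [ 0.438  -0.2863  0.2546]
16.15 [ 0.43811368 -0.28617927  0.25756123]
proj side [[242.77761758 197.89901447]
 [247.59695596 203.64494349]]
top [[252.74702132 217.4900513 ]
 [252.6236033  214.59722781]]<stdin>:13: RuntimeWarning: Mean of empty slice.
  ret = ret.dtype.type(ret / rcount)
  ret = um.true_divide(
Traceback (most recent call last):
ValueError: zero-size array to reduction operation maximum which has no identity
```

```bash
cat > tgt.py <<'E'
from h import *
def tgt(h,tip=(.490,.0075,.116),u=(-.397,.044,.917),off=(.0022,.0008,0),L=.1085):
    a=np.array([-.4226,0,.9063]); o=manip.get_obs(); Rm=Ro.from_quat(o["ee_rot"]).as_matrix()
    T=np.array(tip)+h*a+L*np.array(u)-off; P=T-.003*Rm[:,2]; print("h",h,"TCP",P.round(4),"frac",plan(P)[0])
if __name__=="__main__":
    print(manip.get_obs()["position"])
    for h in(.03,): tgt(h)
E
python3 tgt.py
```

```text
[ 0.43763738 -0.28575525  0.25641223]
h 0.03 TCP [0.4322 0.0116 0.2457] frac [-0.038 -1.983  0.004]
```

>>> carry_out --pt "-0.006 -0.33 0 0 -1" --pt "-0.012 -0.66 0 0 -1" --pt "-0.019 -0.99 0 0 -1"

```text
clock: 16.73
position: [0.435, -0.1361, 0.2518]
ee_rot: [1.0, -0.001, -0.02, 0.018]
ft_force: [1.1, 1.0, -2.4]
grip_width: 0.298
grasp_force: 118.5
```

>>> carry_out --pt "-0.006 -0.33 0 0 -1" --pt "-0.012 -0.66 0 0 -1" --pt "-0.019 -0.98 0 0 -1" --pt "-0.019 -0.99 0 0 -1" --pt "-0.019 -0.99 0 0 -1"

```text
clock: 17.35
position: [0.4326, 0.0104, 0.247]
ee_rot: [1.0, -0.001, -0.02, 0.018]
ft_force: [-0.1, 0.2, -2.6]
grip_width: 0.3
grasp_force: 118.6
```

Run:
```python
from fit import *
p,o,T,u,c=fitgun()
print(o["clock"],o["position"],o["joint_pos"].round(2))
b=c-.1085*u; tip=np.array([.490,.0075,.116]); a=np.array([-.4226,0,.9063]); print("bottom",b.round(4),"h",((b-tip)@a).round(4),"lat",((b-tip)-((b-tip)@a)*a).round(4))
im=p["img"].copy(); sc=6
uv=pix(p,[b,tip]); x,y=uv[1].astype(int); x0,y0=x-45,y-45
big=cv2.resize(im[y0:y0+85,x0:x0+90,::-1],None,fx=sc,fy=sc,interpolation=cv2.INTER_CUBIC)
def circ(ctr,ax,r,col):
    e=np.cross(ax,[0,1,0]);e/=np.linalg.norm(e);f=np.cross(ax,e);t=np.linspace(0,6.28,40)
    q=(pix(p,ctr+r*(np.cos(t)[:,None]*e+np.sin(t)[:,None]*f))-[x0,y0]+.5)*sc
    cv2.polylines(big,[q.astype(np.int32)],True,col,1)
circ(b,u,.015,(0,255,0));circ(tip,a,.008,(255,0,255));circ(tip-.014*a,a,.016,(255,255,0))
cv2.imwrite("pics/n1.png",big)
```

```text
n 300 113 rms 0.0012 axis [-0.408  0.027  0.913] lean 24.1 side 1.7
axis offset from grasp at its height [ 0.0025 -0.0009  0.    ] smax blue 0.0505 smax all 0.1038 T [0.4325 0.0103 0.244 ]
17.35 [0.43260001 0.01036742 0.24699085] [-0.16 -0.06  0.01  1.92  0.03  1.33 -1.73]
bottom [0.4792 0.0065 0.145 ] h 0.0308 lat [ 0.0022 -0.001   0.001 ]
```

View pics/n1.png

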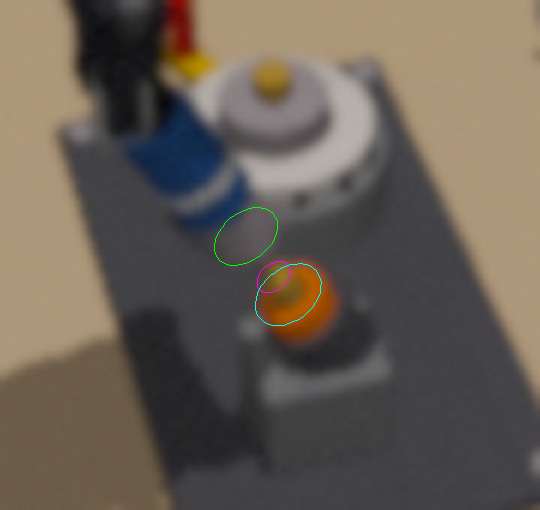

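Run:
```python
from fit import *
tip=np.array([.490,.0075,.116]); a=np.array([-.4226,0,.9063]); e=np.array([.9063,0,.4226])
Q={"brass":[], "orange":[]}
for _ in range(4):
    p=camera("side"); W=world(p); im=p["img"].astype(int);R,G,B=im[...,0],im[...,1],im[...,2]
    m=(np.linalg.norm(W-tip,axis=-1)<.04)&(p["depth"]>0)&(R>100)&(B<.62*R)
    br=m&(G>.6*R); orr=m&(G<.55*R)
    Q["brass"].append(np.c_[W[br],np.argwhere(br)]);Q["orange"].append(np.c_[W[orr],np.argwhere(orr)])
for k,v in Q.items():
    v=np.vstack(v); d=v[:,:3]-tip; print(k,len(v)/4,"px",v[:,4].min(),v[:,4].max(),v[:,3].min(),v[:,3].max(),"mean px",v[:,[4,3]].mean(0).round(1))
    L=np.c_[d@e,d[:,1],d@a]*1000; print("lat x,y,s pct 5/50/95",np.percentile(L,[5,50,95],axis=0).round(1).tolist())
    if k=="orange":
        print(np.histogram(L[:,2],np.arange(-36,6,3)))
    else: print(L[:24].round(0).tolist())
# synthetic: what the model gives for brass cylinder
t=np.linspace(0,6.28,60)
def ring(s,r): return tip+s*a+r*(np.cos(t)[:,None]*e+np.sin(t)[:,None]*np.array([0,1,0]))
for nm,s,r in(("tip",0,.008),("brass base",-.014,.008),("orange top",-.014,.016)):
    q=pix(p,ring(s,r)); print(nm,q.min(0).round(1),q.max(0).round(1))
```

```text
brass 36.5 px 241.0 252.0 196.0 205.0 mean px [244.7 199.2]
lat x,y,s pct 5/50/95 [[-11.6, -6.0, -16.4], [1.2, -1.7, -5.2], [7.7, 8.5, -1.4]]
[[1.0, 8.0, -3.0], [3.0, 6.0, -2.0], [6.0, 5.0, -3.0], [8.0, 4.0, -4.0], [0.0, 2.0, -0.0], [2.0, 3.0, -3.0], [5.0, 1.0, -2.0], [7.0, 0.0, -4.0], [-1.0, 2.0, -3.0], [1.0, 1.0, -4.0], [3.0, -0.0, -4.0], [6.0, -3.0, -3.0], [8.0, -1.0, -7.0], [15.0, 13.0, -32.0], [-5.0, 1.0, -4.0], [-3.0, 1.0, -5.0], [1.0, -5.0, -1.0], [3.0, -5.0, -3.0], [5.0, -4.0, -6.0], [6.0, -1.0, -11.0], [-6.0, 1.0, -6.0], [-4.0, -1.0, -6.0], [-1.0, -3.0, -6.0], [1.0, -5.0, -6.0]]
orange 74.5 px 242.0 253.0 196.0 207.0 mean px [248.1 202.8]
lat x,y,s pct 5/50/95 [[-11.6, -13.2, -27.8], [4.5, -7.8, -18.5], [15.1, 6.4, -14.8]]
(array([  0,   3,  21,  45,  38,  54, 118,  19,   0,   0,   0,   0,   0]), array([-36, -33, -30, -27, -24, -21, -18, -15, -12,  -9,  -6,  -3,   0,
         3]))
tip [240.4 195.1] [245.9 200.3]
brass base [242.8 198. ] [248.3 203.2]
orange top [240.1 195.5] [251.  205.8]
```

>>> carry_out --pt "0.03 -0.012 0.059 0 -1" --pt "0.061 -0.0144 0.1185 0 -1" --pt "0.09 -0.0165 0.175 0 -1" --pt "0.105 -0.0175 0.203 0 -1" --pt "0.119 -0.0186 0.231 0 -1" --pt "0.119 -0.0186 0.231 0 -1"

```text
clock: 18.45
position: [0.4493, 0.0124, 0.212]
ee_rot: [1.0, -0.001, -0.02, 0.018]
ft_force: [-0.6, -0.3, -2.2]
grip_width: 0.298
grasp_force: 118.6
```

```bash
cat > chk.py <<'E'
from fit import *
p,o,T,u,c=fitgun()
print(o["clock"],o["position"],o["ft_force"].round(1),o["torque"].round(2))
b=c-.1085*u; tip=np.array([.4925,.008,.1146]); a=np.array([-.4226,0,.9063]);e=np.array([.9063,0,.4226]); d=b-tip
print("h",(d@a).round(4),"lat e,y",(d@e).round(4),d[1].round(4),"angle",np.arccos(u@a).round(3))
E
python3 chk.py
```

```text
n 235 79 rms 0.0012 axis [-0.411  0.019  0.911] lean 24.3 side 1.2
axis offset from grasp at its height [ 0.0025 -0.0009  0.    ] smax blue 0.05 smax all 0.1035 T [0.4492 0.0123 0.209 ]
18.45 [0.44933574 0.01241159 0.21196318] [-0.6 -0.3 -2.2] [ 0.04  0.01 -0.02]
h -0.0057 lat e,y 0.0015 0.0013 angle 0.024
```

>>> carry_out --pt "0.02 -0.001 0.04 0 -1" --pt "0.04 -0.002 0.08 0 -1" --pt "0.055 -0.003 0.107 0 -1" --pt "0.067 -0.003 0.13 0 -1" --pt "0.067 -0.003 0.13 0 -1"

```text
clock: 19.23
position: [0.458, 0.0123, 0.1947]
ee_rot: [1.0, -0.001, -0.02, 0.018]
ft_force: [-20.2, 0.5, 30.7]
grip_width: 0.297
grasp_force: 123.4
```

```bash
python3 chk.py
```

```text
n 290 134 rms 0.0011 axis [-0.409  0.024  0.912] lean 24.2 side 1.5
axis offset from grasp at its height [ 0.002  -0.0004  0.    ] smax blue 0.0496 smax all 0.112 T [0.4579 0.0122 0.1917]
19.225 [0.45804772 0.0123227  0.19471404] [-20.2   0.5  30.7] [ 0.08  4.44 -0.03]
h -0.0248 lat e,y 0.0015 0.0012 angle 0.028
```

>>> carry_out --pt "0 0 0 0 -1" --pt "0 0 0 0 -1" --pt "0 0 0 0 -1"

```text
clock: 19.75
position: [0.458, 0.0123, 0.1947]
ee_rot: [1.0, -0.001, -0.02, 0.018]
ft_force: [-19.6, 1.0, 32.0]
grip_width: 0.297
grasp_force: 123.4
```

Run:
```python
from h import *
p=camera("side"); W=world(p); im=p["img"].astype(int); R,G,B=im[...,0],im[...,1],im[...,2]
r=(abs(W-[.5,.23,.09])<.03).all(-1)&(R>90)&(G<.5*R)&(B<.5*R); print(r.sum(),W[r].mean(0))
print(manip.get_obs()["ft_force"])
save(p,"f",(200,140,300,240),5.5)
```

```text
0 [nan nan nan]
[-18.9930498    0.17973473  31.94833454]<stdin>:3: RuntimeWarning: Mean of empty slice.
  ret = um.true_divide(
```

View pics/f.png

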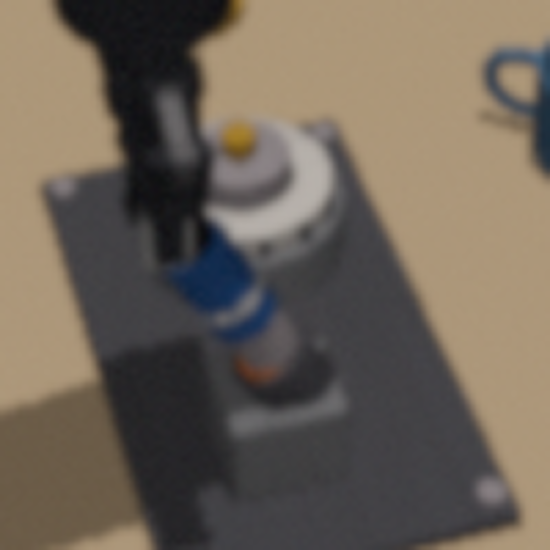

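The picture shows the coupler seated over the nipple. Only a sliver of the orange collar, at about (260,370), is left below the rim, so it is pressed down. The peg is hidden behind the gripper, which has stayed more than 150 mm from it.

```bash
python3 -c "
from h import *
print(ticket.hand_in())"
```

```text
the job is handed in; nothing more can be done
None
```

I handed the job in with the lock collar at about 1.26 rad (mark 1.30, last measured before the gripper hid the peg) and the gun gripped and pressed over the nipple at about 38 N. The spring collar measured about 11 mm down, and the hand-in returned no verdict.

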